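Clear the offcuts and blow down the work board

TASK

Clear the two pale wood offcuts off the green-topped work board into the red scrap bin beside it, leaving the dark guitar bridge lying where it is on the board. Then press the red cap of the air-duster can behind the board right down and hold it there a moment to blow the board clean, and let the cap come back up.

Things in the scene. Friction and masses are not known exactly. Their poses are not given: they have to be found in the camera images.
- board: Fixed raised work board, a solid block with a green cutting mat on top: 240 mm along its x, 360 mm along its y, flat top 100 mm above the bench, no lip at any edge. Origin at the centre of its underside, on the bench; x points away from the robot (board yawed up to 0.15 rad).
- bin: Fixed red open-topped scrap bin at the left or the right (+y or -y) end of the board, turned like the board, its wall 3 mm from the board's end: outside 240 mm along x, 220 mm along y, 85 mm high (its rim is 15 mm below the board's top), walls and floor 5 mm. Origin at the centre of its underside, on the bench, 293 mm from the board's origin along the board's y.
- tray: Fixed blue open-topped tray with clamps in it, of the same size as the bin, at the other end of the board. Not for scrap.
- offcut_a: Loose pale wood offcut, 90 mm long (x), 42 mm wide (y), 32 mm high, with a step down to 18 mm high over the last 28 mm at its +x end. About 60 g. Lies flat on the board at any yaw. Origin at the centre of its underside.
- offcut_a_mid (a point): The middle of offcut_a, 16 mm above its origin.
- offcut_b: Loose pale wood offcut, 70 mm long (x), 52 mm wide (y), 36 mm high, with a step down to 20 mm high over the last 22 mm of its width at the +y side (the high part spans y from -26 to +4 mm, the low part from +4 to +26 mm). About 70 g. Lies flat on the board at any yaw. Origin at the centre of its underside.
- offcut_b_mid (a point): The middle of offcut_b, 16 mm above its origin.
- bridge: Loose dark wooden guitar bridge (a good part), 150 mm long (x), 28 mm wide (y), 13 mm high at its middle, lying along the far (+x) edge of the board with its length along the board's y. About 60 g. Origin at the centre of its underside.
- can: Fixed white and blue air-duster can, 60 mm in diameter, on a 64 mm square foot bolted to the bench behind the board, its nozzle pointing at the board. Origin at the centre of its underside, on the bench. The top of its cap stands 188 mm above the bench.
- cap_top (a point): Centre of the flat top of the can's red round cap (34 mm in diameter, 20 mm high); it moves with the cap.
- cap (a joint): How far the sprung cap is pressed down, m: 0 up, 0.008 at its stop. The spring resists with about 2.4 N at the top and 7.2 N at the stop, and brings the cap back up.

How it is judged:
By the outcome, as a careful person would: the job done as asked, in the order asked, and still so for the second after the job is handed in, with the robot touching nothing.
It also fails if it takes over 50 s, if anything falls off the work surface, if the arm or the gripper's body presses on something with over 40 N, if the wrist force passes 120 N, or if a joint passes its speed limit or range.

ROBOT

A 6-joint arm with a two-finger parallel gripper is mounted at the origin on the work surface. World frame = base frame: x ahead of the robot, y to its left, z up, the work surface at z = 0. Lengths are in m, angles in rad, forces in N, time in s.
With the tool pointing down it reaches from about 0.25 to 0.775 m from the base axis. Payload 4 kg.
Tool frame: the origin (TCP) lies between the finger pads; the fingertips stand 11 mm ahead of it and the grasp point (between the pads) lies 8 mm behind it (robot.tip_extent is the z of the fingertips in the tool frame, in m); z points along the fingers, y is the line along which they close (so a half turn about z gives the same grasp; the last joint's range is limited). The gripper opens to 94 mm and grips with 3 to 60 N. Pads are 16 mm wide; open, the fingers measure 119 mm over their backs; the gripper's body (75 mm by 177 mm) begins 78 mm behind the grasp point.
Start: joints at [-1.252, 0.087, 1.371, -0, 1.684, -0.103], TCP at [0.225, -0.502, 0.217] pointing down, gripper open.
Joint ranges: [-3.1, 3.1], [-0.76, 2.03], [0.27, 2.55], [-1.08, 4.22], [0.17, 2.65], [-2.57, 2.57]. Speed limits (rad/s): [2.79, 2.79, 3.14, 3.14, 3.14, 3.14].

INTERFACE

Orientations are given as [roll, pitch, yaw] about the fixed x, y, z axes, in that order (R = Rz(yaw) Ry(pitch) Rx(roll)).
In Python, from bench import robot, imaging gives the robot as it stands.
- The arm moves only by the shell command python3 -m pendant 'ROWS'. ROWS is JSON, a list of rows, each a list of 7 numbers: the shift along the world's x, y, z in cm, then the turn, a rotation vector about the world's x, y, z in degrees, then the opening, from 0 (shut) to 1 (fully open). In form: [[dx, dy, dz, ax, ay, az, jaw], ...]. A call has 1 to 8 rows; each row shifts and turns the commanded pose from where the row before left it; what a row does not reach is not made up. A row lasts 1/10 s, in which the tool goes at most 50 mm and 8.59 degrees, less where a joint would pass 70% of its speed; a pose out of reach is approached as far as the arm can. A call is refused whole if a number of a shift passes 5 or a number of a turn 8.59, either way. A call with a gripper value outside its range is refused whole. The fingers move at their own pace and stop on an object; the grip force is fixed at half the most. Time passes only in rows, so rows that do not move let the fingers close. It gives the time, the measured TCP pose, the force, the opening and the grip force at its end, in the units of the state.
- robot.get_obs(): the state, without advancing time (a new reading comes with each control period).
- imaging.snapshot(name): name is "scene" or "top" or "wrist"; returns the picture (400x640x3 uint8, red, green, blue); there is no depth.
- imaging.camera_params(name): a dict with "camera_matrix" (3x3 intrinsics, pixels), "k1" (the pictures are not rectified: a ray, as slopes to the right and down, at radius r is drawn at 1 + k1 r^2 times it, then the intrinsics apply), "R" (3x3) and "t" (3): a world point X has camera coordinates R X + t. Camera axes: x right, y down, z forward; pixel columns grow to the right and rows downward; lengths in m; the calibration is good to about 2 mm. A picture is of the moment at which its call begins: read the wrist's pose just before it. camera_params takes no time and is no camera call; for the wrist camera it gives the pose at the moment of the call.
- robot.close_job(): hands the job in; it is judged then, once.
The state is a dict: "time": time; "joint_positions": joint angles; "qvel": joint speeds; "joint_torque": joint torques, N m; "tool_pos": TCP position; "ee_rot": TCP orientation; "wrist_force": force on the tool from outside, world axes, zero at the start; "wrist_torque": the same for the moment, N m; "width": finger opening in m; "finger_force": force on a finger pad.
Only numpy, scipy, OpenCV 4.12 (cv2) and the standard library are available. Lean on these libraries where they do the work, as an engineer would, in place of code of your own. Each camera call takes 0.05 s, during which the arm holds its last target. There are 200 camera calls.

## Working session

There is one attempt and no reset: what is moved stays moved. The work goes in short steps, Python scripts to look and compute and a shell command to move; the robot and the scene stay as the last step left them, time stands still between calls to the robot, and variables do not carry over. Pictures are saved under pics/ and viewed, at most 10 in all, crops included, and the job is handed in when it is done.

```bash
ls; mkdir -p pics
python3 - <<'E'
from bench import robot, imaging
import cv2,numpy as np
for n in ["top","scene"]:
    im=imaging.snapshot(n); cv2.imwrite(f"pics/{n}0.png",im[:,:,::-1])
    p=imaging.camera_params(n); print(n,{k:np.round(v,4).tolist() for k,v in p.items()})
o=robot.get_obs(); print(o)
E
```

```text
pics
top {'camera_matrix': [[495.4167, 0.0, 318.7667], [0.0, 495.4167, 206.0798], [0.0, 0.0, 1.0]], 'k1': -0.1007, 'R': [[-0.002, -0.9999, -0.0166], [-0.9971, 0.0032, -0.0761], [0.0761, 0.0164, -0.997]], 't': [0.0473, 0.5861, 1.1686]}
scene {'camera_matrix': [[444.2384, 0.0, 322.1757], [0.0, 444.2384, 199.884], [0.0, 0.0, 1.0]], 'k1': 0.0204, 'R': [[0.5055, 0.8628, -0.008], [0.7415, -0.4392, -0.5073], [-0.4412, 0.2505, -0.8618]], 't': [-0.314, -0.3289, 1.3811]}
{'time': 0.1, 'joint_positions': array([-1.25207658e+00,  8.78820198e-02,  1.37208665e+00, -1.67567437e-05,
        1.68363020e+00, -1.03087853e-01]), 'qvel': array([-0.00090757, -0.00203471, -0.00204621,  0.00028592,  0.00055072,
       -0.00100156]), 'joint_torque': array([ 2.16081207e-03, -3.41255236e+01, -3.03300440e+01,  7.19476235e-02,
        3.03927180e-02, -9.63743764e-05]), 'tool_pos': array([ 0.22502118, -0.50133605,  0.21542907]), 'ee_rot': array([-3.13959537e+00, -1.89884916e-04,  4.21805545e-01]), 'wrist_force': array([-0.43336571, -0.45670269, -0.49009008]), 'wrist_torque': array([ 0.02441691,  0.0299932 , -0.02389157]), 'finger_force': 0.0, 'width': 0.0942965044748233}
```

View pics/top0.png

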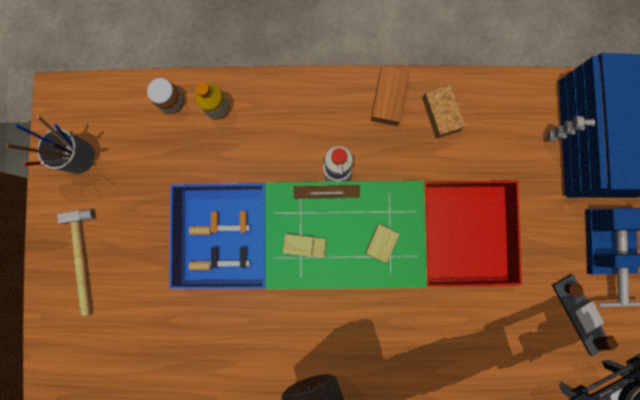

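View pics/scene0.png

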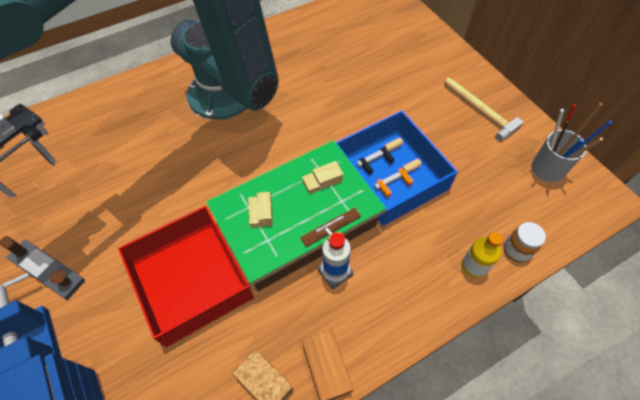

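The top view shows the blue tray on the left (+y), the red bin on the right (-y, columns 426-520), offcut_a near (304,245), offcut_b near (382,243), the bridge at (327,192) and the cap at (340,156). Next I'll measure them.

```bash
cat > h.py <<'E'
from bench import robot, imaging
import cv2,numpy as np
def ray(p,uv):
    K=p["camera_matrix"];k=p["k1"]
    d=cv2.undistortPoints(np.array(uv,float).reshape(-1,1,2),np.array(K,float),np.array([k,0,0,0,0.])).reshape(-1,2)
    R=np.array(p["R"]);t=np.array(p["t"])
    return -R.T@t, np.c_[d,np.ones(len(d))]@R
def onz(p,uv,z):
    c,d=ray(p,uv); return c+d*((z-c[2])/d[:,2])[:,None]
def tri(ps,uvs):
    A=np.zeros((3,3));b=np.zeros(3)
    for p,uv in zip(ps,uvs):
        c,d=ray(p,[uv]);d=d[0]/np.linalg.norm(d[0]);M=np.eye(3)-np.outer(d,d);A+=M;b+=M@c
    return np.linalg.solve(A,b)
E
python3 - <<'E'
from h import *
P={n:imaging.camera_params(n) for n in["top","scene"]}
I={n:cv2.cvtColor(cv2.imread(f"pics/{n}0.png"),cv2.COLOR_BGR2HSV) for n in P}
def blobs(m,mn):
    c,_=cv2.findContours(m.astype(np.uint8),cv2.RETR_EXTERNAL,cv2.CHAIN_APPROX_NONE)
    return [x for x in c if cv2.contourArea(x)>mn]
h=I["top"]
g=(h[...,0]>45)&(h[...,0]<80)&(h[...,1]>100)
b=max(blobs(g,1000),key=cv2.contourArea)
q=cv2.boxPoints(cv2.minAreaRect(onz(P["top"],b.reshape(-1,2),.1)[:,:2].astype(np.float32)))
print("board",q.round(4).tolist(),q.mean(0), cv2.minAreaRect(onz(P["top"],b.reshape(-1,2),.1)[:,:2].astype(np.float32)))
x0,y0,w,hh=cv2.boundingRect(b)
m=(h[...,0]>15)&(h[...,0]<32)&(h[...,1]>40)&(h[...,1]<190)&(h[...,2]>110)
mm=np.zeros_like(m);mm[y0+20:y0+hh-5,x0+5:x0+w-5]=1
for c in blobs(m&mm,80):
    for z in(.1,.118,.132):
        print("off",z,cv2.minAreaRect(onz(P["top"],c.reshape(-1,2),z)[:,:2].astype(np.float32)))
cc={}
for n in P:
    h=I[n];r=((h[...,0]<6)|(h[...,0]>174))&(h[...,1]>170)&(h[...,2]>120)
    for c in blobs(r,30):
        a=cv2.contourArea(c);e=cv2.minEnclosingCircle(c);M=cv2.moments(c);u=(M['m10']/a,M['m01']/a)
        if a<700: print(n,"red",a,u); cc[n]=u
print(onz(P["top"],[cc["top"]],.188)); 
if len(cc)==2: print(tri(list(P.values()),[cc[n] for n in P]))
im=cv2.imread("pics/top0.png")[140:300,255:435];im2=cv2.imread("pics/scene0.png")[140:290,200:400]
cv2.imwrite("pics/crop.png",np.vstack([cv2.resize(im,(660,587),interpolation=cv2.INTER_CUBIC)]))
E
```

```text
board [[0.3961000144481659, 0.16439999639987946], [0.3991999924182892, -0.19359999895095825], [0.6388000249862671, -0.1915999948978424], [0.6358000040054321, 0.1664000004529953]] [ 0.5174719  -0.01360574] ((0.5174719095230103, -0.013605743646621704), (0.23968540132045746, 0.35806959867477417), 0.48559996485710144)
off 0.1 ((0.4919964671134949, 0.077369824051857), (0.08941193670034409, 0.0404106080532074), 82.77576446533203)
off 0.118 ((0.49205440282821655, 0.07654163241386414), (0.0879625678062439, 0.03975558280944824), 82.7757797241211)
off 0.132 ((0.49209946393966675, 0.0758974701166153), (0.08683528751134872, 0.0392460934817791), 82.7757797241211)
off 0.1 ((0.4969107210636139, -0.09771496057510376), (0.052328675985336304, 0.07010047137737274), 65.53995513916016)
off 0.118 ((0.4968889057636261, -0.095705047249794), (0.05148044228553772, 0.06896410882472992), 65.53993225097656)
off 0.132 ((0.4968719184398651, -0.09414177387952805), (0.05082065984606743, 0.06808030605316162), 65.54000854492188)
top red 150.0 (338.80333333333334, 155.78333333333333)
scene red 155.5 (336.71168274383706, 239.95927116827437)
[[0.67879582 0.00103385 0.188     ]]
[0.68045662 0.00138381 0.18028566]
```

View pics/crop.png

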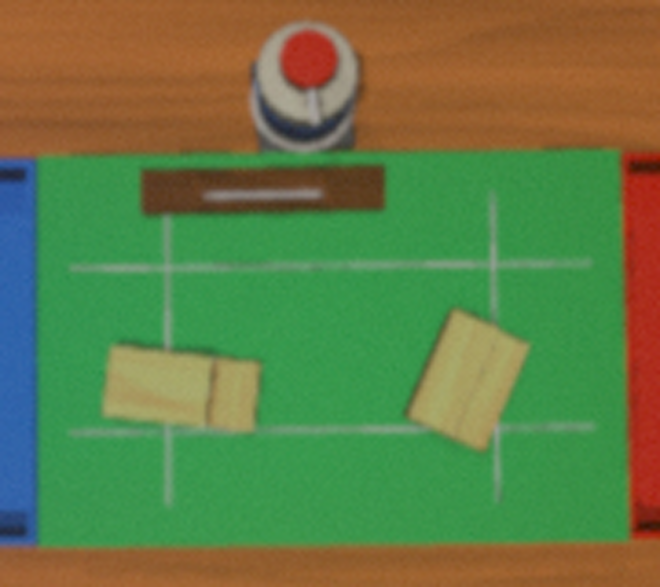

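The crop shows offcut_a's low step facing the bin (-y). On offcut_b, the high part is on the left and the step on the right. I'll take offcut_b first, gripping along its length on the high part at (0.4995, -0.091) with yaw 65.5°.

```bash
python3 -m pendant '[[1.96,2.93,0,0,0,2.95,1],[1.96,2.93,0,0,0,2.95,1],[1.96,2.93,0,0,0,2.95,1],[1.96,2.93,0,0,0,2.95,1],[1.96,2.93,0,0,0,2.95,1],[1.96,2.93,0,0,0,2.95,1],[1.96,2.93,0,0,0,2.95,1]]'; python3 -m pendant '[[1.96,2.93,0,0,0,2.95,1],[1.96,2.93,0,0,0,2.95,1],[1.96,2.93,0,0,0,2.95,1],[1.96,2.93,0,0,0,2.95,1],[1.96,2.93,0,0,0,2.95,1],[1.96,2.93,0,0,0,2.95,1],[1.96,2.93,0,0,0,2.95,1],[0,0,0,0,0,0,1]]'; python3 -m pendant '[[0,0,0,0,0,0,1]]'
python3 - <<'E'
from h import *
o=robot.get_obs(); p=imaging.camera_params("wrist"); im=imaging.snapshot("wrist"); cv2.imwrite("pics/w1.png",im[:,:,::-1])
h=cv2.cvtColor(im,cv2.COLOR_RGB2HSV)
m=((h[...,0]>13)&(h[...,0]<32)&(h[...,1]>40)&(h[...,1]<190)&(h[...,2]>110)).astype(np.uint8)
print(o["tool_pos"],np.degrees(o["ee_rot"]))
for c in cv2.findContours(m,0,1)[0]:
    if cv2.contourArea(c)>800: print(cv2.boundingRect(c),[cv2.minAreaRect(onz(p,c.reshape(-1,2),z)[:,:2].astype(np.float32)) for z in(.1,.12,.136)])
E
```

```text
time: 0.8
tool_pos: [0.3627, -0.2952, 0.216]
ee_rot: [-3.141, -0.0, 0.784]
wrist_force: [0.5, -0.8, 0.2]
width: 0.0941
finger_force: 0.0
time: 1.6
tool_pos: [0.5007, -0.0884, 0.2156]
ee_rot: [-3.14, -0.001, 1.148]
wrist_force: [0.5, -0.4, 0.1]
width: 0.0937
finger_force: 0.0
time: 1.7
tool_pos: [0.4993, -0.0912, 0.2159]
ee_rot: [-3.14, 0.001, 1.144]
wrist_force: [-0.5, -1.3, 0.3]
width: 0.0943
finger_force: 0.0
[ 0.49934706 -0.09119058  0.21586257] [-1.79927190e+02  4.87271476e-02  6.55356905e+01]
(281, 183, 87, 53) [((0.49516308307647705, -0.10477764904499054), (0.0513712540268898, 0.08043669909238815), 66.30548858642578), ((0.4979395270347595, -0.09843422472476959), (0.04776158556342125, 0.07478468865156174), 66.30550384521484), ((0.5001607537269592, -0.09335950016975403), (0.04487385228276253, 0.0702630952000618), 66.30547332763672)]
(588, 174, 52, 76) [((0.7587326169013977, -0.22921279072761536), (0.05533793568611145, 0.056463822722435), 16.56692886352539), ((0.7429889440536499, -0.21412578225135803), (0.051449477672576904, 0.05249636620283127), 16.566843032836914), ((0.7303941249847412, -0.20205619931221008), (0.048338837921619415, 0.04932234063744545), 16.5668888092041)]
(209, 28, 63, 54) [((0.48792895674705505, 0.04774268716573715), (0.029896775260567665, 0.04465831071138382), 83.24505615234375), ((0.49121367931365967, 0.0433691143989563), (0.027796052396297455, 0.041520338505506516), 83.24505615234375), ((0.49384158849716187, 0.0398702397942543), (0.026115456596016884, 0.039009980857372284), 83.24504852294922)]
(185, 0, 70, 42) [((0.488842248916626, 0.0829339548945427), (0.03261948004364967, 0.047409940510988235), 83.01531982421875), ((0.49206289649009705, 0.07608760893344879), (0.030327437445521355, 0.044078610837459564), 83.01530456542969), ((0.49463942646980286, 0.07061053812503815), (0.02849380299448967, 0.04141354188323021), 83.01532745361328)]
```

View pics/w1.png

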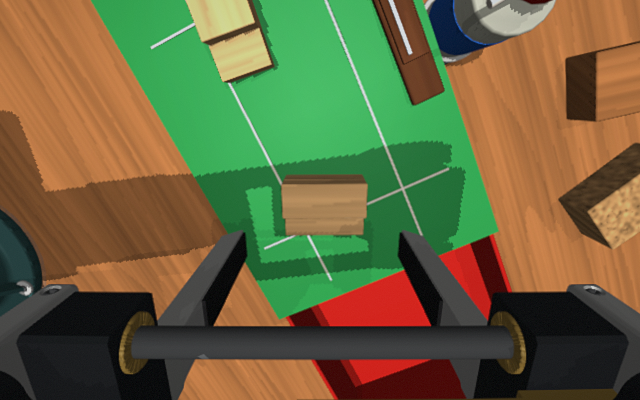

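Offcut_b (columns 281-368, rows 183-236) sits centred between the fingers. I'll descend and grip.

```bash
python3 -m pendant '[[0,0,-2,0,0,0,1],[0,0,-2,0,0,0,1],[0,0,-2,0,0,0,1],[0,0,-2,0,0,0,1],[0,0,-1.2,0,0,0,1],[0,0,-0.8,0,0,0,1],[0,0,0,0,0,0,1]]'; python3 -m pendant '[[0,0,0,0,0,0,0.5],[0,0,0,0,0,0,0.5],[0,0,0,0,0,0,0.5],[0,0,0,0,0,0,0.5],[0,0,0,0,0,0,0.5],[0,0,0,0,0,0,0.5]]'
```

```text
time: 2.45
tool_pos: [0.4988, -0.092, 0.1156]
ee_rot: [-3.14, 0.0, 1.141]
wrist_force: [0.4, 0.3, 0.7]
width: 0.0943
finger_force: 0.0
time: 3.05
tool_pos: [0.5002, -0.0917, 0.1174]
ee_rot: [3.14, -0.0, 1.143]
wrist_force: [-0.5, -0.4, 3.5]
width: 0.0698
finger_force: 30.0
```

```bash
python3 -m pendant '[[0,0,2,0,0,0,0.5],[0,0,2,0,0,0,0.5],[0,0,2,0,0,0,0.5],[0.1,-2.6,0,0,0,0,0.5],[0.1,-2.6,0,0,0,0,0.5],[0.1,-2.6,0,0,0,0,0.5],[0.1,-2.6,0,0,0,0,0.5],[0.1,-2.6,0,0,0,0,0.5]]'; python3 -m pendant '[[0.1,-2.6,0,0,0,0,0.5],[0.1,-2.6,0,0,0,0,0.5],[0.1,-2.6,0,0,0,0,0.5],[0.1,-2.6,0,0,0,0,0.5],[0.1,-2.6,0,0,0,0,0.5],[0,0,0,0,0,0,0.5]]'; python3 -m pendant '[[0,0,-2.4,0,0,0,0.5],[0,0,-2.4,0,0,0,0.5],[0,0,-2.4,0,0,0,0.5],[0,0,-2.4,0,0,0,0.5],[0,0,-2.4,0,0,0,0.5],[0,0,-2,0,0,0,0.5],[0,0,0,0,0,0,0.5]]'
```

```text
time: 3.85
tool_pos: [0.5042, -0.2223, 0.1757]
ee_rot: [-3.14, -0.0, 1.143]
wrist_force: [0.4, -0.1, 0.3]
width: 0.0699
finger_force: 30.0
time: 4.45
tool_pos: [0.5087, -0.3542, 0.1749]
ee_rot: [-3.14, 0.001, 1.139]
wrist_force: [-0.1, 0.0, -0.8]
width: 0.0699
finger_force: 30.0
time: 5.15
tool_pos: [0.5072, -0.3486, 0.0321]
ee_rot: [-3.133, -0.003, 1.143]
wrist_force: [-0.6, 0.4, -0.6]
width: 0.0692
finger_force: 30.0
```

```bash
python3 -m pendant '[[0,0,0,0,0,0,1],[0,0,0,0,0,0,1],[0,0,0,0,0,0,1],[0,0,0,0,0,0,1],[0,0,1,0,0,0,1],[0,0,2,0,0,0,1],[0,0,3,0,0,0,1],[0,0,3,0,0,0,1]]'; python3 -m pendant '[[0,0,3,0,0,0,1],[0,0,3,0,0,0,1],[0,0,3,0,0,0,1],[-0.12,3.1,0,0,0,1.24,1],[-0.12,3.1,0,0,0,1.24,1],[-0.12,3.1,0,0,0,1.24,1],[-0.12,3.1,0,0,0,1.24,1],[-0.12,3.1,0,0,0,1.24,1]]'; python3 -m pendant '[[-0.12,3.1,0,0,0,1.24,1],[-0.12,3.1,0,0,0,1.24,1],[-0.12,3.1,0,0,0,1.24,1],[-0.12,3.1,0,0,0,1.24,1],[-0.12,3.1,0,0,0,1.24,1],[-0.12,3.1,0,0,0,1.24,1]]';python3 -m pendant '[[-0.12,3.1,0,0,0,1.24,1],[-0.12,3.1,0,0,0,1.24,1],[-0.12,3.1,0,0,0,1.18,1],[0,0,0,0,0,0,1],[0,0,0,0,0,0,1],[0,0,0,0,0,0,1]]'
python3 - <<'E'
from h import *
im=imaging.snapshot("wrist")
cv2.imwrite("pics/w2.png",im[:,:,::-1])
im=imaging.snapshot("top")
cv2.imwrite("pics/t2.png",cv2.resize(im[130:300,255:540,::-1],None,fx=2,fy=2))
E
cd pics; python3 -c "
import cv2,numpy as np
a=cv2.imread('w2.png')[:230];b=cv2.imread('t2.png');b=cv2.copyMakeBorder(b,0,0,0,70,0)
cv2.imwrite('c2.png',np.vstack([a,b]))"
```

```text
time: 5.95
tool_pos: [0.5094, -0.3515, 0.1281]
ee_rot: [3.142, -0.0, 1.143]
wrist_force: [-0.2, 0.5, -0.2]
width: 0.0939
finger_force: 0.0
time: 6.75
tool_pos: [0.5034, -0.1955, 0.2178]
ee_rot: [3.14, 0.0, 1.251]
wrist_force: [-0.4, 0.5, -0.0]
width: 0.0941
finger_force: 0.0
time: 7.35
tool_pos: [0.4962, -0.0094, 0.2179]
ee_rot: [3.14, -0.0, 1.381]
wrist_force: [0.3, 0.4, -0.6]
width: 0.0938
finger_force: 0.0
time: 7.95
tool_pos: [0.4929, 0.0815, 0.217]
ee_rot: [3.141, 0.0, 1.443]
wrist_force: [0.3, -0.8, 0.8]
width: 0.0939
finger_force: 0.0
```

View pics/c2.png

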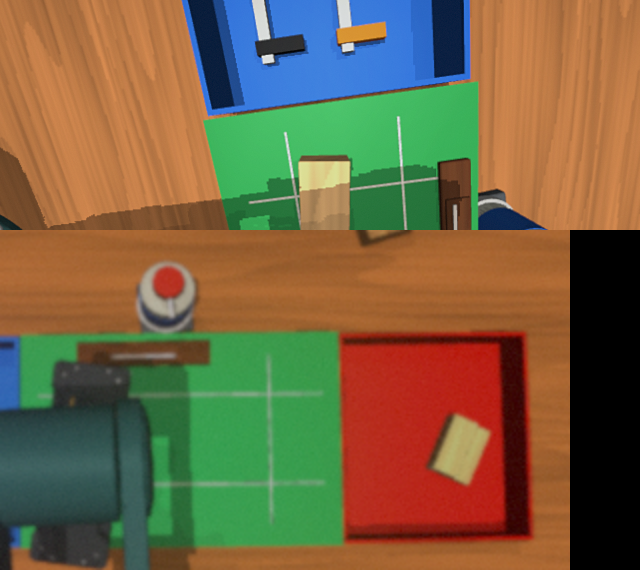

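Offcut_b is in the bin (lower panel, at about (460,448)). Offcut_a is centred under the jaws (columns 299-351), so I'll take it next.

```bash
python3 -m pendant '[[0,0,-2,0,0,0,1],[0,0,-2,0,0,0,1],[0,0,-2,0,0,0,1],[0,0,-2,0,0,0,1],[0,0,-1.2,0,0,0,1],[0,0,-1,0,0,0,1],[0,0,0,0,0,0,1]]'; python3 -m pendant '[[0,0,0,0,0,0,0.2],[0,0,0,0,0,0,0.2],[0,0,0,0,0,0,0.2],[0,0,0,0,0,0,0.2],[0,0,0,0,0,0,0.2],[0,0,0,0,0,0,0.2],[0,0,0,0,0,0,0.2],[0,0,0,0,0,0,0.2]]'
```

```text
time: 8.75
tool_pos: [0.4921, 0.0819, 0.1132]
ee_rot: [-3.139, 0.001, 1.444]
wrist_force: [0.2, -0.6, -0.4]
width: 0.094
finger_force: 0.0
time: 9.55
tool_pos: [0.4929, 0.0824, 0.1146]
ee_rot: [3.141, -0.0, 1.445]
wrist_force: [-0.1, 1.0, 1.2]
width: 0.0418
finger_force: 30.0
```

```bash
python3 -m pendant '[[0,0,2,0,0,0,0.2],[0,0,2,0,0,0,0.2],[0,0,2,0,0,0,0.2],[0.2,-2.8,0,0,0,0,0.2],[0.2,-2.8,0,0,0,0,0.2],[0.2,-2.8,0,0,0,0,0.2],[0.2,-2.8,0,0,0,0,0.2],[0.2,-2.8,0,0,0,0,0.2]]'; python3 -m pendant '[[0.2,-2.8,0,0,0,0,0.2],[0.2,-2.8,0,0,0,0,0.2],[0.2,-2.8,0,0,0,0,0.2],[0.2,-2.8,0,0,0,0,0.2],[0.2,-2.8,0,0,0,0,0.2],[0.2,-2.8,0,0,0,0,0.2],[0.2,-2.6,0,0,0,0,0.2],[0,0,0,0,0,0,0.2]]'; python3 -m pendant '[[0,0,-2.4,0,0,0,0.2],[0,0,-2.4,0,0,0,0.2],[0,0,-2.4,0,0,0,0.2],[0,0,-2.4,0,0,0,0.2],[0,0,-2.4,0,0,0,0.2],[0,0,-1.8,0,0,0,0.2],[0,0,0,0,0,0,0.2]]';  python3 -m pendant '[[0,0,0,0,0,0,0.85],[0,0,0,0,0,0,0.85],[0,0,0,0,0,0,0.85],[0,0,0,0,0,0,0.85],[0,0,1,0,0,0,0.85],[0,0,2,0,0,0,0.85],[0,0,3,0,0,0,0.85],[0,0,3,0,0,0,0.85]]'
```

```text
time: 10.35
tool_pos: [0.5026, -0.0586, 0.1743]
ee_rot: [-3.141, -0.0, 1.445]
wrist_force: [0.5, 0.6, 0.1]
width: 0.0418
finger_force: 30.0
time: 11.15
tool_pos: [0.5163, -0.2544, 0.1737]
ee_rot: [-3.141, 0.001, 1.441]
wrist_force: [0.1, 0.7, -0.8]
width: 0.0418
finger_force: 30.0
time: 11.85
tool_pos: [0.5144, -0.2491, 0.033]
ee_rot: [-3.135, -0.004, 1.445]
wrist_force: [-0.4, -0.4, -0.3]
width: 0.0419
finger_force: 30.0
time: 12.65
tool_pos: [0.5166, -0.2515, 0.1281]
ee_rot: [3.142, -0.0, 1.445]
wrist_force: [1.0, 0.1, 0.3]
width: 0.0802
finger_force: 0.0
```

Offcut_a is released. I'll rise, shut the fingers and go above the cap.

```bash
python3 -m pendant '[[0,0,3,0,0,0,0.5],[0,0,3,0,0,0,0.5],[0,0,3,0,0,0,0],[0,0,3,0,0,0,0],[1.64,2.52,0,0,0,0,0],[1.64,2.52,0,0,0,0,0],[1.64,2.52,0,0,0,0,0],[1.64,2.52,0,0,0,0,0]]'; python3 -m pendant '[[1.64,2.52,0,0,0,0,0],[1.64,2.52,0,0,0,0,0],[1.64,2.52,0,0,0,0,0],[1.64,2.52,0,0,0,0,0],[1.64,2.52,0,0,0,0,0],[1.64,2.52,0,0,0,0,0],[0,0,0,0,0,0,0],[0,0,0,0,0,0,0]]'; python3 -m pendant '[[0,0,-2,0,0,0,0],[0,0,-1.4,0,0,0,0],[0,0,0,0,0,0,0],[0,0,0,0,0,0,0]]'
python3 - <<'E'
from h import *
a=imaging.snapshot("scene")[120:360,80:480];b=imaging.snapshot("wrist")
cv2.imwrite("pics/c3.png",cv2.resize(np.vstack([cv2.resize(a,(640,384)),b[0:300]])[:,:,::-1],(560,598)))
E
```

```text
time: 13.45
tool_pos: [0.5829, -0.15, 0.2479]
ee_rot: [3.14, 0.0, 1.444]
wrist_force: [-0.3, -0.4, -0.4]
width: 0.0195
finger_force: 0.0
time: 14.25
tool_pos: [0.6808, 0.0006, 0.247]
ee_rot: [3.141, 0.001, 1.445]
wrist_force: [-0.0, -0.3, -0.4]
width: 0.0002
finger_force: 0.0
time: 14.65
tool_pos: [0.6802, -0.0004, 0.2122]
ee_rot: [-3.14, 0.0, 1.443]
wrist_force: [0.8, -0.3, 0.1]
width: 0.0005
finger_force: 0.0
```

View pics/c3.png

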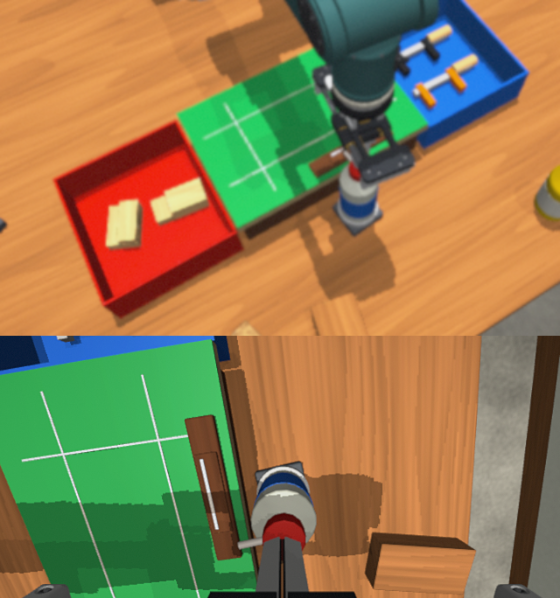

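Both offcuts lie in the bin, the bridge hasn't moved, and the shut fingers line up with the cap (lower panel, about (284,535)). I'll press gradually.

```bash
python3 -m pendant '[[0,0,-0.8,0,0,0,0],[0,0,-0.4,0,0,0,0],[0,0,0,0,0,0,0],[0,0,0,0,0,0,0]]';python3 -m pendant '[[0,0,-0.3,0,0,0,0],[0,0,-0.2,0,0,0,0],[0,0,0,0,0,0,0]]';python3 -m pendant '[[0,0,-0.2,0,0,0,0],[0,0,-0.1,0,0,0,0],[0,0,0,0,0,0,0]]'
```

```text
time: 15.15
tool_pos: [0.6807, 0.0004, 0.2003]
ee_rot: [-3.141, 0.0, 1.445]
wrist_force: [-0.5, -0.0, 0.1]
width: 0.0005
finger_force: 0.0
time: 15.45
tool_pos: [0.681, 0.0004, 0.1963]
ee_rot: [3.14, -0.0, 1.445]
wrist_force: [-0.6, 0.5, 4.4]
width: 0.0006
finger_force: 2.0
time: 15.75
tool_pos: [0.681, 0.0004, 0.1934]
ee_rot: [3.14, -0.0, 1.445]
wrist_force: [-0.2, 0.9, 5.8]
width: 0.0006
finger_force: 2.9
```

```bash
python3 -m pendant '[[0,0,-0.2,0,0,0,0],[0,0,0,0,0,0,0],[0,0,0,0,0,0,0]]';python3 -m pendant '[[0,0,-0.15,0,0,0,0],[0,0,0,0,0,0,0],[0,0,0,0,0,0,0]]'
```

```text
time: 16.05
tool_pos: [0.681, 0.0004, 0.192]
ee_rot: [3.14, -0.0, 1.445]
wrist_force: [-1.3, 0.3, 6.0]
width: 0.0003
finger_force: 3.3
time: 16.35
tool_pos: [0.681, 0.0004, 0.1913]
ee_rot: [3.139, -0.0, 1.445]
wrist_force: [-0.8, 0.6, 7.9]
width: 0.0002
finger_force: 4.2
```

```bash
python3 -m pendant '[[0,0,-0.15,0,0,0,0],[0,0,0,0,0,0,0],[0,0,0,0,0,0,0]]';python3 -m pendant '[[0,0,-0.1,0,0,0,0],[0,0,0,0,0,0,0],[0,0,0,0,0,0,0]]'
```

```text
time: 16.65
tool_pos: [0.6811, 0.0004, 0.1912]
ee_rot: [3.138, -0.0, 1.445]
wrist_force: [-3.9, 0.7, 12.1]
width: 0.0003
finger_force: 5.9
time: 16.95
tool_pos: [0.6811, 0.0004, 0.1912]
ee_rot: [3.137, -0.0, 1.445]
wrist_force: [-3.5, 1.8, 14.1]
width: 0.0004
finger_force: 7.0
```

The cap is on its stop: the height no longer changes while the force climbs past 12 N. I'll hold for a second, then rise straight up and back off to the side.

```bash
python3 -m pendant '[[0,0,0,0,0,0,0],[0,0,0,0,0,0,0],[0,0,0,0,0,0,0],[0,0,0,0,0,0,0],[0,0,0,0,0,0,0],[0,0,0,0,0,0,0],[0,0,0,0,0,0,0],[0,0,0,0,0,0,0]]';python3 -m pendant '[[0,0,0,0,0,0,0],[0,0,0,0,0,0,0],[0,0,0.5,0,0,0,0],[0,0,1,0,0,0,0],[0,0,2,0,0,0,0],[0,0,2,0,0,0,0],[0,0,2,0,0,0,0],[-2,-2,0,0,0,0,0]]';python3 -m pendant '[[-2,-2,0,0,0,0,0],[-2,-2,0,0,0,0,0],[-2,-2,0,0,0,0,0],[-2,-2,0,0,0,0,0],[-2,-2,0,0,0,0,0],[0,0,0,0,0,0,0],[0,0,0,0,0,0,0],[0,0,0,0,0,0,0]]'
python3 - <<'E'
from h import *
a=imaging.snapshot("scene")[120:360,80:480]; b=imaging.snapshot("top")[120:310,240:540]
cv2.imwrite("pics/c4.png",np.vstack([cv2.resize(a,(480,288)),cv2.resize(b,(480,304))])[:,:,::-1])
E
```

```text
time: 17.75
tool_pos: [0.6811, 0.0004, 0.1912]
ee_rot: [3.137, -0.0, 1.445]
wrist_force: [-4.3, -0.0, 13.6]
width: 0.0004
finger_force: 7.0
time: 18.55
tool_pos: [0.6627, -0.018, 0.263]
ee_rot: [3.138, -0.001, 1.448]
wrist_force: [0.3, -1.1, 0.1]
width: 0.0004
finger_force: 0.0
time: 19.35
tool_pos: [0.5612, -0.119, 0.2608]
ee_rot: [-3.141, -0.001, 1.445]
wrist_force: [-0.1, 0.9, -0.4]
width: 0.0003
finger_force: 0.0
```

View pics/c4.png

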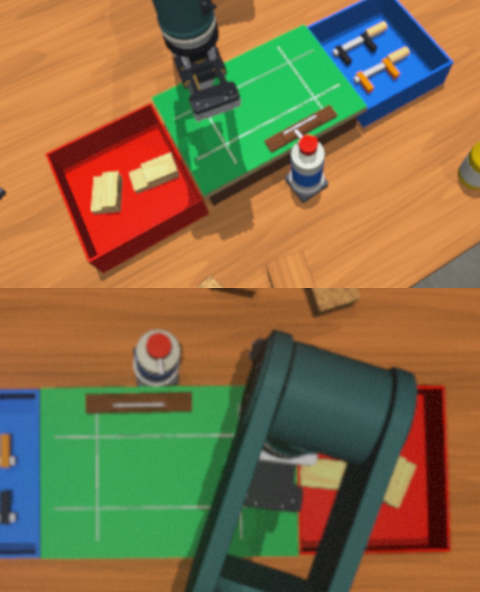

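Both offcuts are flat in the bin, at about (105,190) and (155,172) in the upper panel. The bridge is still on the board at (300,128), the cap is back up at (308,145), and the gripper is clear of everything.

```bash
python3 -c "
from bench import robot
print(robot.close_job())"
```

```text
the job is handed in; nothing more can be done
None
```

I put both offcuts in the red bin and left the bridge in place on the board, then pressed the cap to its stop, held it for over a second and let it back up; the job was handed in at about 19.5 s.

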